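Switch off the parts feeder and turn the lifted ball dish to face the tote

ROBOT

A 6-joint arm with a two-finger parallel gripper is mounted at the origin on the work surface. World frame = base frame: x ahead of the robot, y to its left, z up, the work surface at z = 0. Lengths are in m, angles in rad, forces in N, time in s.
With the tool pointing down it reaches from about 0.35 to 0.975 m from the base axis. Payload 4.9 kg.
Tool frame: the origin (TCP) lies at the very end of the fingers, on their centre line; the grasp point (between the pads) lies 19 mm behind it; z points along the fingers, x is the direction in which the jaws open and shut, and the axes are right-handed (so a half turn about z gives the same grasp; the last joint's range is limited). The gripper opens to 85 mm and grips with 20 to 120 N. Pads are 22 mm wide; open, the fingers measure 114 mm over their backs; the gripper's body (76 mm by 85 mm) begins 54 mm behind the grasp point. The pads swing forward as they close: fully open they stand 13 mm farther back than shut.
Start: joints at [-1.251, 0.053, 1.613, -0, 1.476, -0.119], TCP at [0.266, -0.566, 0.205] pointing down, gripper open.
Joint ranges: [-3.01, 3.01], [-1.01, 2.22], [0.06, 2.58], [-1.02, 4.17], [0.09, 2.62], [-3.14, 3.14]. Speed limits (rad/s): [2.57, 2.57, 3.14, 3.14, 3.14, 3.14].

INTERFACE

Orientations are given as a rotation vector (axis times angle).
In Python, from station import ctrl gives the robot as it stands.
- The arm moves only by the shell command python3 -m handwheel 'ROWS' [OPENING] [FORCE]. ROWS is a JSON object of lists of equal length, an entry for each row: "offset": the shift along the world's x, y, z in units of 40 mm (1.0 is 40 mm), a list of three; "roll": the turn about the world's z in units of 6 degrees (1.0 is 6 degrees). A call has exactly 10 rows; each row is the pose to reach, as a shift and turn from the pose commanded when the call began; what a row does not reach only later rows make up. A row lasts 1/10 s, in which the tool goes at most 50 mm and 8.59 degrees, less where a joint would pass 70% of its speed; a pose out of reach is approached as far as the arm can. A call with a gripper value outside its range is refused whole. OPENING is the finger opening in mm, from 0 to 85.4, set as the call begins (- or left out, the last holds). The fingers move at their own pace and stop on an object; FORCE is the grip in N (left out, the last holds). Time passes only in rows, so rows that repeat a pose let the fingers close, or fill a call up. It gives the time, the measured TCP pose, the force and the opening at its end, in the units of the state.
- ctrl.get_obs(): the state, without advancing time (a new reading comes with each control period).
- ctrl.get_image(name): name is "scene" or "top" or "wrist"; returns a dict with "img" (480x640x3 uint8, red, green, blue), "fx", "fy", "cx", "cy" (pixels), "T" (4x4, takes a point from camera to world coordinates). Camera axes: x right, y down, z forward; pixel columns grow to the right and rows downward; lengths in m; the calibration is good to about 2 mm. A picture is of the moment at which its call begins. There is no depth.
- ctrl.finish_job(): hands the job in, once; it reports no verdict.
The state is a dict: "t": time; "q": joint angles; "dq": joint speeds; "effort": joint torques, N m; "tool_pos": TCP position; "tool_rot": TCP orientation; "contact_force": force on the tool from outside, world axes, zero at the start; "wrist_torque": the same for the moment, N m; "opening": finger opening in m.
Only numpy, scipy, OpenCV 4.12 (cv2) and the standard library are available. Lean on these libraries where they do the work, as an engineer would, in place of code of your own. Each camera call takes 0.05 s, during which the arm holds its last target.

TASK

Switch the parts feeder off by turning the knob on its controller fully anticlockwise to the end stop. Then take the dish by its bridge handle, lift it straight up well clear of the feeder (5 cm or more), and only then turn it a quarter turn so that its pouring lip points straight at the square black tote beside the feeder. Keep the dish level and move gently so the loose ball stays in the middle; do not disturb anything else, and finish while still holding the dish still and level above the feeder, touching nothing but the gripper.

Things in the scene. Friction and masses are not known exactly. Their poses are not given: they have to be found in the camera images.
- knob (a joint): Intensity knob on top of the low grey controller box (90 x 110 x 45 mm) that stands in front of the feeder. Upright axis. 0 rad = the end stop, fully anticlockwise seen from above (off); the value grows clockwise, to 2.4 rad. It starts between 0.8 and 1.35. Light friction, 0.03 N m; it stays where it is left.
- knob_grip (a point): Point on the knob's upright axis at gripping height, 82 mm above the table. The grip is an upright bar 42 mm long (along this frame's x, which turns with the knob), 14 mm thick (along y); its top is 7 mm above this point, and its sides are free to 23 mm below it, where the knob's round disc (44 mm across) begins.
- feeder: Round grey vibrating feeder base, fixed, 150 mm across at the foot and 110 mm across its flat top, 65 mm high; origin at the centre of its underside. The dish stands loose on its top.
- dish_grip (a point): Centre of the dish's handle, a black block 14 mm thick (along x), 50 mm long (along y), 20 mm high, at the top of a bridge of 7 mm round bar that spans the dish along y over its middle. On the dish's axis, 90 mm above its underside, above its centre of mass. z is the dish's upright axis, +x points to its pouring lip.
- dish: Shallow aluminium dish, 178 mm across, 0.24 to 0.38 kg; origin at the centre of its underside, z up, +x to the lip. Inside a shallow cone, 6 degrees at the middle, 16 degrees outside. It stands on the feeder by friction alone and lifts straight off. At the start the lip points away from the robot, about a quarter turn from the tote.
- dish_floor (a point): Lowest point of the dish's inside, on its axis, 10 mm above its underside; 80 mm below dish_grip.
- dish_lip (a point): Tip of the pouring lip, a 40 mm wide open trough on the rim, 119 mm from the dish's axis along the dish's +x.
- ball_center (a point): Centre of the loose steel ball, 25 mm diameter, 64 g, which lies in the middle of the dish. It rolls freely when the dish tips or is jerked.
- carton: Closed cardboard carton, 140 x 120 x 60 mm, fixed, on the opposite side of the feeder from the tote; origin at the centre of its underside.
- tote_mouth (a point): Centre of the open top of the square black tote, 140 x 140 x 60 mm, open box, fixed on the table to the left or right of the feeder about 0.2 m from its axis; this point is 60 mm above the table. A closed cardboard carton of like size stands on the feeder's other side.
- tape: Bystander, loose: roll of packing tape, 90 mm across, 30 mm high, lying flat; origin at its underside.
- jar: Bystander, loose: jar 60 mm across, 85 mm high; origin at its underside.
- driver: Bystander, loose: screwdriver lying flat; origin at its underside (middle of its length).
- bearing: Bystander, loose: steel bearing ring, 52 mm across, 14 mm high; origin at its underside.
- scoop: Bystander, loose: small aluminium bowl, 70 mm across, 45 mm high; origin at its underside.
- smallbox: Bystander, loose: small carton 70 x 50 x 40 mm; origin at its underside.
- spindle: Bystander, loose: dark steel spindle on a 60 mm foot, 58 mm high; origin at its underside.
Not all that is in view belongs to the job. What is shaped like the feeder but turquoise is not meant.

How it is judged:
On the way, in this order (a step that is already met when the one before it is completed fails the run):
1. the feeder's knob is turned fully anticlockwise to its end stop (value of joint knob below 0.06 rad), for 0.2 s.
2. the dish is lifted clear of the feeder, level, with its lip still pointing about the way it did (height (world z) of dish_grip above 0.175 m and angle between dish_grip's own z axis and vertical below 0.12 rad and angle between the x axis of dish_grip and the x axis of feeder, either way round below 0.4 rad), for 0.1 s.
At the end, for the whole second after the job is handed in: The fingers alone hold the dish, still, level within 0.12 rad, 30 mm or more above the feeder's top, within 60 mm of its axis; the lip points at the tote (its centre at most 40 mm off the lip's line); ball within 20 mm of the dish's axis; knob still at its stop (below 0.1 rad) (value of joint knob below 0.1 rad and height (world z) of dish_grip above 0.185 m and horizontal distance between dish_grip and feeder below 0.06 m and angle between dish_grip's own z axis and vertical below 0.12 rad and y of tote_mouth in the frame of dish_grip between -0.04 and 0.04 m and x of tote_mouth in the frame of dish_grip above 0.1 m and horizontal distance between ball_center and dish_floor below 0.02 m and distance between ball_center and dish_floor below 0.025 m and linear speed of dish below 0.03 m/s and contact force between dish and the fingers above 1 N and contact force between dish and feeder below 0.05 N and contact force between dish and tote below 0.05 N and contact force between dish and carton below 0.05 N); the arm keeps its last pose, push and grip.
It fails at once if the ball rolls more than 40 mm from the middle of the dish (horizontal distance between ball_center and dish_floor above 0.04 m).
It fails at once if the dish tips more than 0.25 rad (angle between dish_grip's own z axis and vertical above 0.25 rad).
It fails at once if a bystander is moved more than 30 mm (distance of any of tape, jar, driver, bearing, scoop, smallbox, spindle from where it was at the start of the episode above 0.03 m).
It also fails if it takes over 58 s, if anything falls off the work surface, if the arm or the gripper's body presses on something with over 40 N, if the wrist force passes 120 N, or if a joint passes its speed limit or range.

## Working session

There is one attempt and no reset: what is moved stays moved. The work goes in short steps, Python scripts to look and compute and a shell command to move; the robot and the scene stay as the last step left them, time stands still between calls to the robot, and variables do not carry over. Pictures are saved under pics/ and viewed, and the job is handed in when it is done.

```bash
mkdir -p pics; ls; python3 - <<'E'
from station import ctrl
import cv2,json
o=ctrl.get_obs(); print(o)
for n in ("scene","top"):
    d=ctrl.get_image(n); cv2.imwrite(f"pics/{n}0.png",d["img"][:,:,::-1]); print(n,d["fx"],d["fy"],d["cx"],d["cy"],d["T"])
E
```

```text
pics
{'t': 0.0, 'q': array([-1.25101730e+00,  5.33604370e-02,  1.61430668e+00, -3.51753545e-05,
        1.47599355e+00, -1.19015895e-01]), 'dq': array([-0.0003821 ,  0.00031664,  0.00026987,  0.00076434, -0.00116326,
        0.00030821]), 'effort': array([ 7.92059072e-04, -3.93679941e+01, -3.70175457e+01, -2.35314377e-05,
        7.08013598e-03, -1.96632151e-06]), 'tool_pos': array([ 0.2652963 , -0.56514695,  0.20385328]), 'tool_rot': array([-2.65058926e+00,  1.68402066e+00,  2.54936573e-03]), 'contact_force': array([ 0.17205141, -0.44428448,  0.27354347]), 'wrist_torque': array([-0.00809716, -0.00218945,  0.02302727]), 'opening': 0.08537162661353195}
scene 526.0040457334931 526.0040457334931 326.44049700573305 236.92978486763317 [[ 0.72770748  0.48811853 -0.4818528   1.13360915]
 [ 0.68575246 -0.50383222  0.52525866 -0.64387729]
 [ 0.01361551 -0.7126664  -0.70137096  0.95358431]
 [ 0.          0.          0.          1.        ]]
top 613.9813490712153 613.9813490712153 314.53245496661543 239.24272637957722 [[ 0.01024846 -0.98928896  0.14561018  0.34388403]
 [-0.99994543 -0.00984408  0.0034974  -0.01960884]
 [-0.00202654 -0.14563807 -0.98933586  1.49307914]
 [ 0.          0.          0.          1.        ]]
```

View pics/scene0.png

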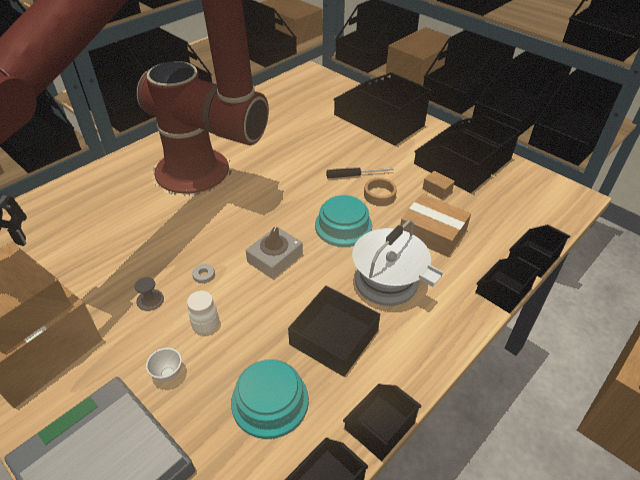

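View pics/top0.png

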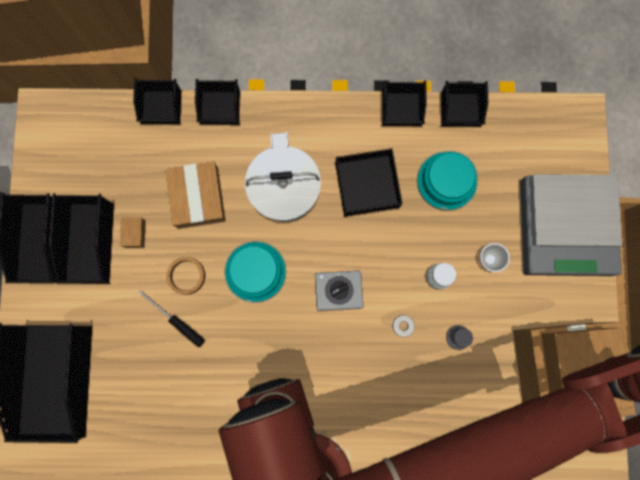

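Top view: the dish on the feeder is at (283,183), with its lip at (280,140) pointing away from the robot. The black tote is at (368,182), the carton at (194,194), and the controller with its knob at (339,290). 

Things that could be confused:
- **Feeder:** grey with dish (283,183), against turquoise decoys at (255,271) and (447,180). The grey one is right.
- **Tote:** the square black one beside the feeder (368,182), against the small bins at the table edge (404,104), (464,104), (218,102) and the large bins at left. The one next to the feeder is right.
- **Knob:** on the grey box (339,290), against the spindle (459,337) and jar (441,276).

Next I'll take close crops and measure.

```bash
cat > h.py <<'E'
import numpy as np,cv2
def ray(d,u,v,z):
    T=np.array(d["T"]); r=T[:3,:3]@np.array([(u-d["cx"])/d["fx"],(v-d["cy"])/d["fy"],1]); o=T[:3,3]
    return o+r*(z-o[2])/r[2]
def proj(d,p):
    T=np.array(d["T"]); c=T[:3,:3].T@(np.array(p)-T[:3,3]); return d["fx"]*c[0]/c[2]+d["cx"],d["fy"]*c[1]/c[2]+d["cy"]
def crop(d,u0,v0,w,h,s,fn):
    im=d["img"][v0:v0+h,u0:u0+w,::-1]; cv2.imwrite(fn,cv2.resize(im,None,fx=s,fy=s,interpolation=cv2.INTER_CUBIC))
E
python3 - <<'E'
from station import ctrl
from h import *
d=ctrl.get_image("top"); crop(d,230,120,180,200,3,"pics/t1.png")
crop(d,305,260,70,60,10,"pics/t2.png")
s=ctrl.get_image("scene"); crop(s,235,210,80,70,8,"pics/s1.png"); crop(s,330,210,120,100,6,"pics/s2.png")
E
```

```text
(no output)
```

View pics/t1.png

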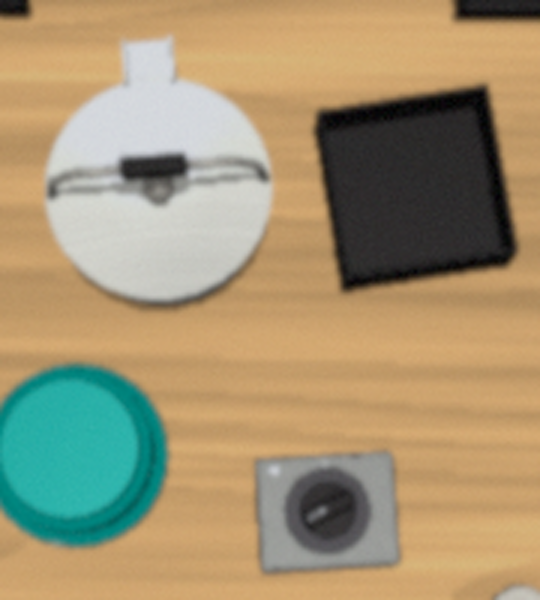

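View pics/t2.png

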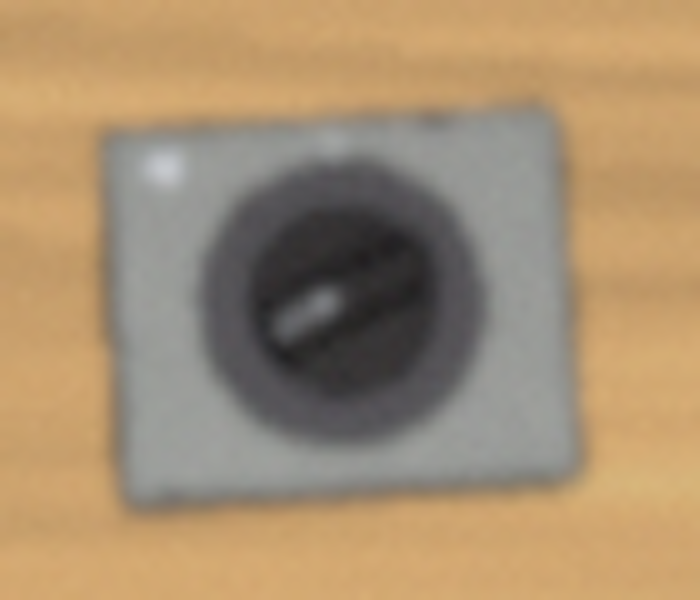

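View pics/s1.png

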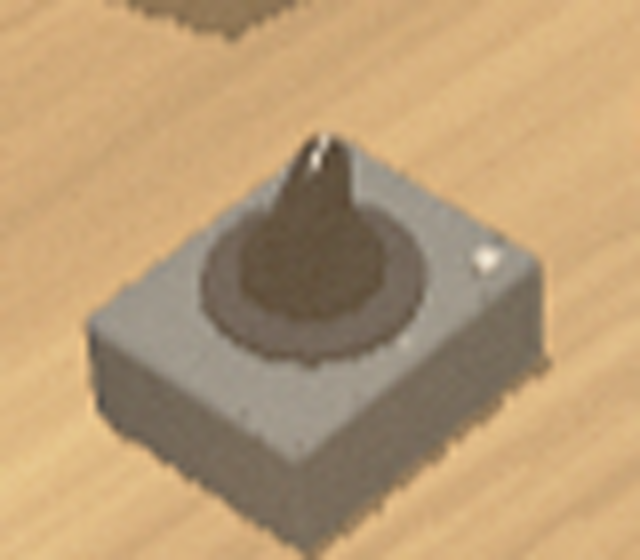

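View pics/s2.png

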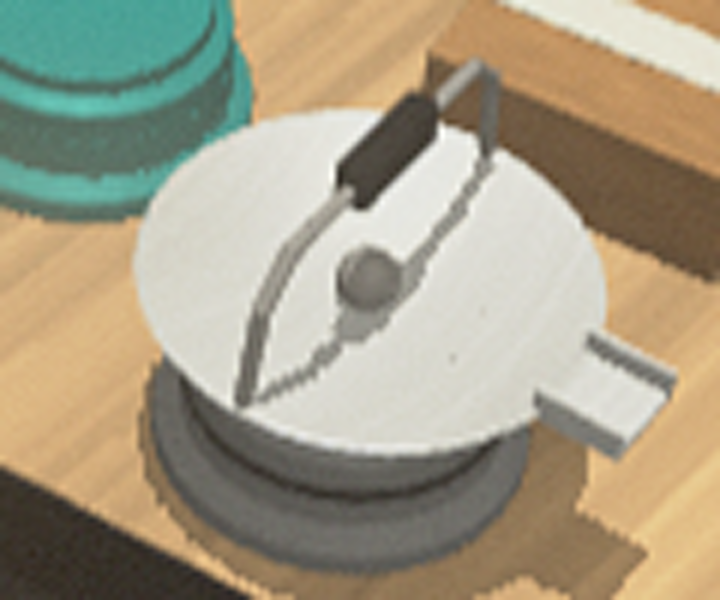

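```bash
python3 - <<'E'
from station import ctrl
from h import *
from scipy.spatial.transform import Rotation as R
d=ctrl.get_image("top"); s=ctrl.get_image("scene")
P=lambda u,v,z,s3=3,o=(230,120):ray(d,o[0]+u/s3,o[1]+v/s3,z)
f=lambda a:np.round(a,4)
Q=lambda u,v,z:P(u,v,z,10,(305,260))
print("knob disc",f(Q(343,300,.05)),f(Q(343,298,.059)),"bar",f(Q(350,290,.089)))
print("box corners",[f(Q(u,v,.045)) for u,v in((105,132),(550,105),(580,478),(128,505))])
print("handle",[f(P(u,v,.165)) for u,v in((120,157),(187,153),(188,174),(122,178))])
print("lip",[f(P(u,v,.09)) for u,v in((122,42),(172,38))])
c=[f(P(u,v,.06)) for u,v in((318,112),(487,88),(516,255),(345,290))];print("tote",c,np.mean(c,0))
print("scene handle",f(ray(s,330+388/6,210+150/6,.16)),"knob bar",f(ray(s,235+323/8,210+145/8,.089)))
o=ctrl.get_obs();M=R.from_rotvec(o["tool_rot"]).as_matrix();print(M.round(3),"yaw x",np.degrees(np.arctan2(M[1,0],M[0,0])))
# project hypotheses
E
```

```text
knob disc [ 0.4365 -0.0739  0.05  ] [ 0.4363 -0.0735  0.059 ] bar [ 0.4362 -0.074   0.089 ]
box corners [array([ 0.4759, -0.0176,  0.045 ]), array([ 0.4833, -0.1228,  0.045 ]), array([ 0.3957, -0.1298,  0.045 ]), array([ 0.3883, -0.0239,  0.045 ])]
handle [array([0.6887, 0.0856, 0.165 ]), array([0.6922, 0.036 , 0.165 ]), array([0.6762, 0.035 , 0.165 ]), array([0.6727, 0.0838, 0.165 ])]
lip [array([0.8015, 0.0919, 0.09  ]), array([0.8051, 0.0524, 0.09  ])]
tote [array([ 0.7545, -0.0642,  0.06  ]), array([ 0.7757, -0.1998,  0.06  ]), array([ 0.6392, -0.2217,  0.06  ]), array([ 0.6096, -0.0862,  0.06  ])] [ 0.69475  -0.142975  0.06    ]
scene handle [0.6904 0.0576 0.16  ] knob bar [ 0.4319 -0.0592  0.089 ]
[[ 0.425 -0.905 -0.   ]
 [-0.905 -0.425  0.001]
 [-0.001 -0.    -1.   ]] yaw x -64.85929656989713
```

```bash
python3 -m handwheel '{"offset":[[0.1,0.3,0],[0.3,0.9,0],[0.5,1.5,0],[0.8,2.3,0],[1.1,3.1,0],[1.4,3.9,0],[1.7,4.7,0],[2.0,5.5,0],[2.2,6.3,0],[2.5,7.1,0]],"roll":[0.3,1,2,3,4,5,6,7,8,9]}'
python3 -m handwheel '{"offset":[[0.3,0.8,0],[0.6,1.6,0],[0.8,2.4,0],[1.1,3.2,0],[1.4,4.0,0],[1.6,4.5,0],[1.7,4.9,0],[1.77,5.1,0],[1.77,5.18,0],[1.77,5.18,0]],"roll":[1,2,3,4,5,5.6,6.0,6.1,6.1,6.1]}'
python3 - <<'E'
from station import ctrl
from h import *
d=ctrl.get_image("wrist");cv2.imwrite("pics/w1.png",d["img"][:,:,::-1]); print(d["T"],d["fx"])
o=ctrl.get_obs();print(o["q"],o["t"]); print(proj(d,[.4363,-.0735,.059]))
d=ctrl.get_image("top");cv2.imwrite("pics/t3.png",d["img"][:,:,::-1])
E
```

```text
t: 1.3
tool_pos: [0.3655, -0.2797, 0.205]
tool_rot: [-3.128, 0.289, -0.0]
contact_force: [-0.6, -1.1, 0.6]
opening: 0.0858
t: 2.3
tool_pos: [0.4361, -0.0745, 0.2051]
tool_rot: [3.062, 0.7, -0.0]
contact_force: [0.1, -0.2, 0.5]
opening: 0.0853
[[ 9.00667891e-01  4.14134514e-01  1.31491274e-01  4.02022445e-01]
 [ 4.34507528e-01 -8.57914423e-01 -2.74200750e-01 -4.32837609e-03]
 [-7.47734068e-04  3.04097760e-01 -9.52640537e-01  3.74005373e-01]
 [ 0.00000000e+00  0.00000000e+00  0.00000000e+00  1.00000000e+00]] 333.74596828587016
[-3.38261116e-01 -4.09256176e-01  2.01739154e+00 -3.21310069e-04
  1.53341370e+00 -7.87013542e-01] 2.35
(np.float64(318.7709838364094), np.float64(220.41957869624804))
```

View pics/w1.png

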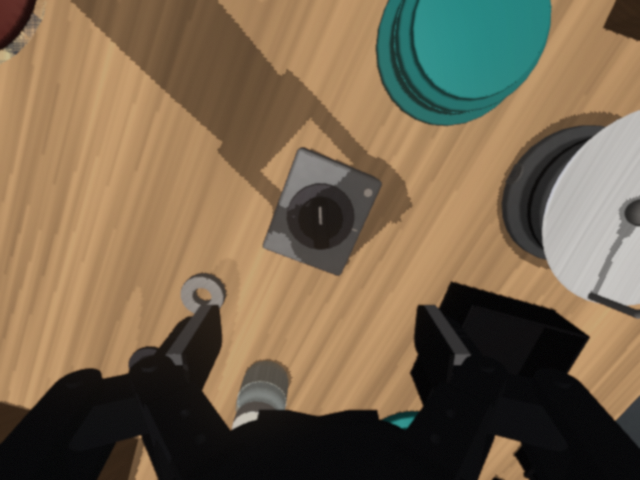

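```bash
python3 - <<'E'
from station import ctrl
from h import *
d=ctrl.get_image("wrist"); d["img"]=np.clip(d["img"].astype(float)*2.5,0,255).astype('uint8')
crop(d,280,175,80,80,8,"pics/w2.png")
for a in (22,26,30):
  y=np.radians(a+90)
  for L in(-.021,.021): print(a,proj(d,[.4363+L*np.cos(y),-.0737+L*np.sin(y),.089]))
E
```

```text
22 (np.float64(317.4828120139396), np.float64(250.5514434255796))
22 (np.float64(320.60435732969876), np.float64(204.6829038570843))
26 (np.float64(319.10585840350285), np.float64(250.59726295708))
26 (np.float64(318.90957752398623), np.float64(204.6331272015994))
30 (np.float64(320.72848386355105), np.float64(250.53585784916214))
30 (np.float64(317.21533727997155), np.float64(204.70026796251335))
```

View pics/w2.png

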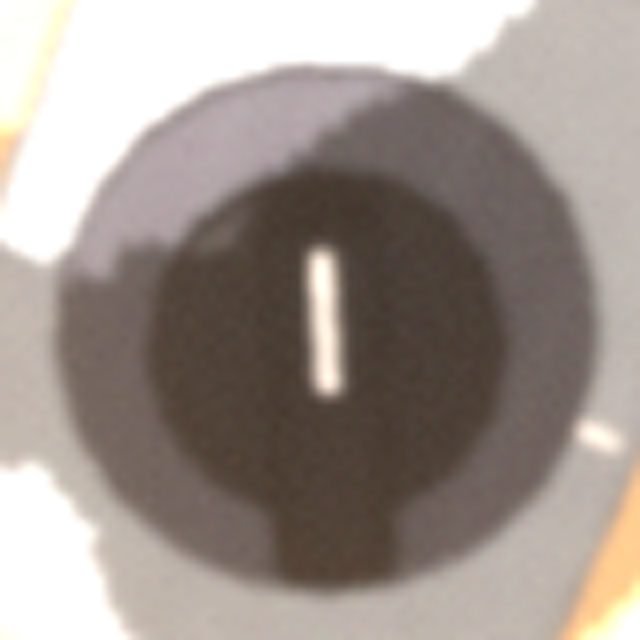

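```bash
python3 -m handwheel '{"offset":[[0.03,0.03,-0.2],[0.03,0.03,-0.6],[0.03,0.03,-1.1],[0.03,0.03,-1.6],[0.03,0.03,-2.1],[0.03,0.03,-2.6],[0.03,0.03,-3.0],[0.03,0.03,-3.3],[0.03,0.03,-3.45],[0.03,0.03,-3.45]],"roll":[0.1,0.2,0.4,0.4,0.4,0.4,0.4,0.4,0.4,0.4]}' 60
python3 -m handwheel '{"offset":[[0,0,0],[0,0,0],[0,0,0],[0,0,0],[0,0,0],[0,0,0],[0,0,0],[0,0,0],[0,0,0],[0,0,0]],"roll":[0,0,0,0,0,0,0,0,0,0]}' 0 30
python3 - <<'E'
from station import ctrl
from h import *
d=ctrl.get_image("wrist");cv2.imwrite("pics/w3.png",d["img"][:,:,::-1])
o=ctrl.get_obs();print(o["contact_force"],o["wrist_torque"],o["t"])
E
```

```text
t: 3.45
tool_pos: [0.4366, -0.0732, 0.0658]
tool_rot: [-3.046, -0.763, 0.003]
contact_force: [-0.3, -0.1, 0.3]
opening: 0.0605
t: 4.45
tool_pos: [0.4375, -0.0734, 0.0671]
tool_rot: [-3.047, -0.764, 0.0]
contact_force: [0.0, 0.8, 0.3]
opening: 0.0
[ 0.32633737 -0.72191103  0.31881784] [ 0.00481186 -0.03028105 -0.03187735] 4.5
```

View pics/w3.png

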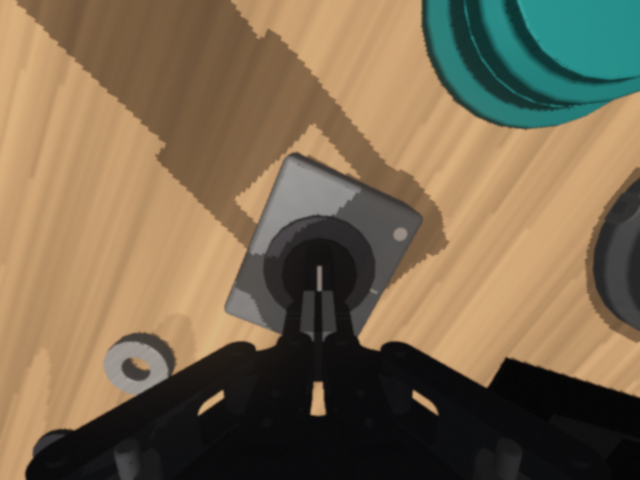

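```bash
python3 - <<'E'
from station import ctrl
from h import *
d=ctrl.get_image("wrist")
o=ctrl.get_obs();p=o["tool_pos"];print(p,proj(d,p),proj(d,p+[0,0,.019]),[proj(d,[.4363,-.0737,z]) for z in(.045,.059,.089)])
d["img"]=np.clip(d["img"].astype(float)*2.5,0,255).astype('uint8')
crop(d,240,200,160,140,5,"pics/w4.png")
s=ctrl.get_image("scene");crop(s,215,150,120,140,5,"pics/s3.png");print(proj(s,p),[proj(s,[.4363,-.0737,z]) for z in(.045,.059,.089)])
E
```

```text
[ 0.43750784 -0.07337197  0.0670838 ] (np.float64(318.27359490177133), np.float64(284.8319166898159)) (np.float64(318.31366725170903), np.float64(300.9081125680145)) [(np.float64(316.25619700882913), np.float64(269.27866588304283)), (np.float64(316.1418261694199), np.float64(278.46085220454137)), (np.float64(315.83398309262014), np.float64(303.1758276612112))]
(np.float64(273.12102062907263), np.float64(238.83828646298366)) [(np.float64(273.2065746200878), np.float64(245.14349756588092)), (np.float64(272.872074700441), np.float64(241.05183885720177)), (np.float64(272.13747734135006), np.float64(232.0661216562206))]
```

View pics/w4.png

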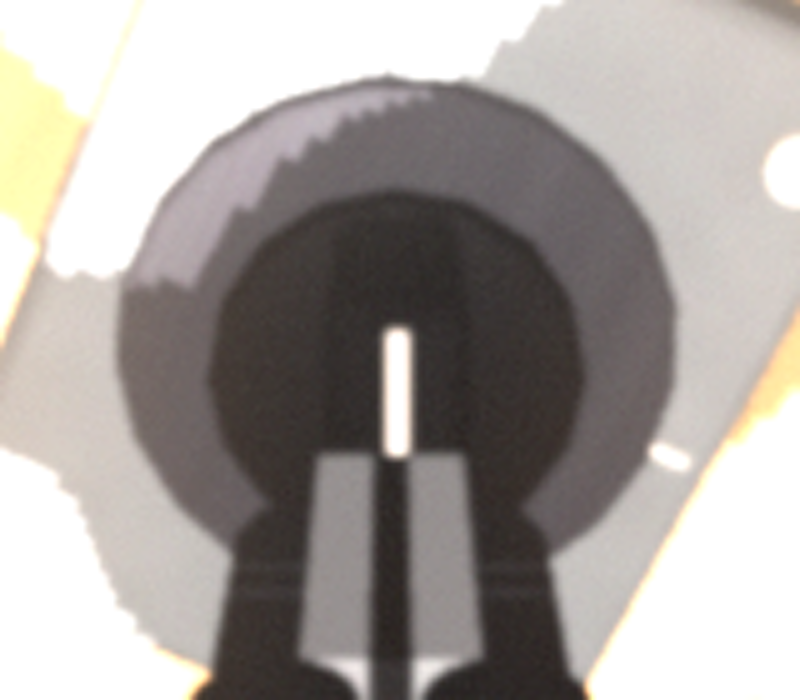

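View pics/s3.png

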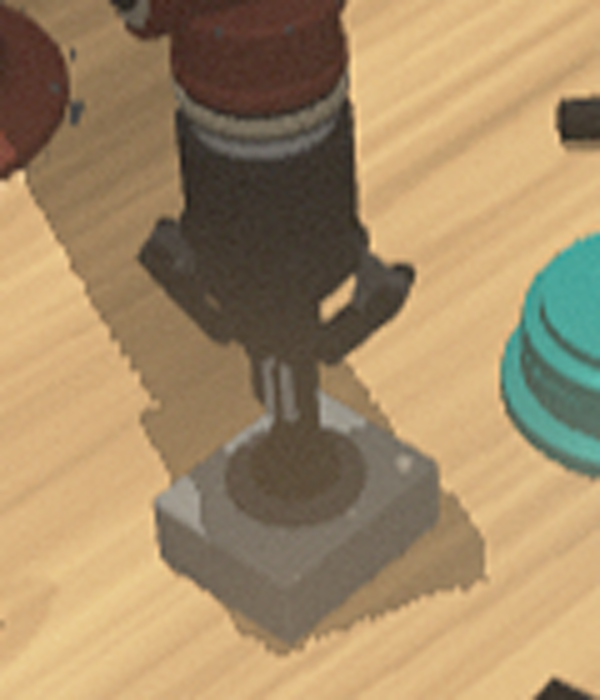

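```bash
python3 - <<'E'
from station import ctrl
from h import *
d2=ctrl.get_image("wrist"); s=ctrl.get_image("scene"); t=ctrl.get_image("top")
d1=dict(d2); d1["T"]=np.array([[ 9.00667891e-01,4.14134514e-01,1.31491274e-01,4.02022445e-01],[4.34507528e-01,-8.57914423e-01,-2.74200750e-01,-4.32837609e-03],[-7.47734068e-04,3.04097760e-01,-9.52640537e-01,3.74005373e-01],[0,0,0,1]])
for z in (.06,.065,.07,.075,.08,.085,.09): print(z,ray(d1,320.1,205.6,z)[:2].round(4),ray(d2,319.4,265,z)[:2].round(4),ray(t,305+27.5,260+33,z)[:2].round(4),ray(s,235+318/8,210+165/8,z)[:2].round(4))
print(d2["T"][:3,3]); print(ctrl.get_obs()["opening"], ctrl.get_obs()["wrist_torque"])
cv2.imwrite("pics/t4.png",cv2.resize(t["img"][240:340,260:400,::-1],None,fx=5,fy=5,interpolation=cv2.INTER_CUBIC))
E
```

```text
0.06 [ 0.431  -0.0597] [ 0.4338 -0.0652] [ 0.4287 -0.0577] [ 0.4137 -0.0467]
0.065 [ 0.4306 -0.0588] [ 0.4329 -0.0634] [ 0.4284 -0.0576] [ 0.4178 -0.05  ]
0.07 [ 0.4301 -0.0579] [ 0.4319 -0.0617] [ 0.4281 -0.0574] [ 0.4218 -0.0534]
0.075 [ 0.4296 -0.057 ] [ 0.431 -0.06 ] [ 0.4278 -0.0573] [ 0.4258 -0.0567]
0.08 [ 0.4292 -0.0561] [ 0.4301 -0.0583] [ 0.4275 -0.0572] [ 0.4299 -0.0601]
0.085 [ 0.4287 -0.0553] [ 0.4291 -0.0566] [ 0.4272 -0.057 ] [ 0.4339 -0.0634]
0.09 [ 0.4282 -0.0544] [ 0.4282 -0.0549] [ 0.4269 -0.0569] [ 0.4379 -0.0667]
[ 0.4005366  -0.00472977  0.23604038]
8.849906359409784e-06 [0.00149618 0.02364005 0.02580005]
```

View pics/t4.png

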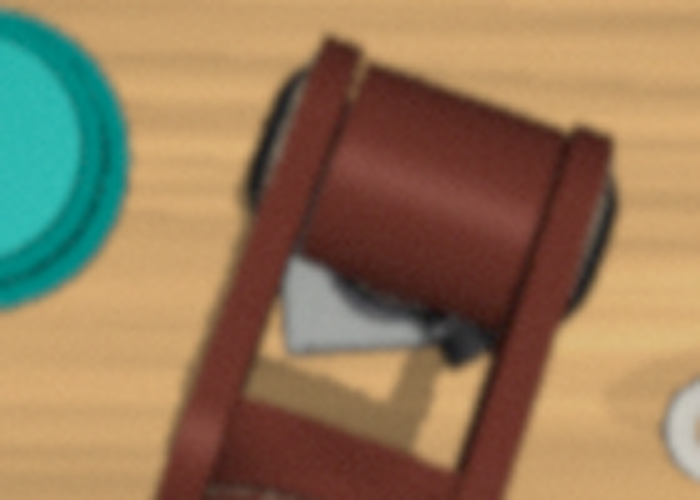

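```bash
python3 -m handwheel '{"offset":[[0,0,0],[0,0,0],[0,0,0],[0,0,0],[0,0,0],[0,0,0],[0,0,0],[0,0,0],[0,0,0],[0,0,0]],"roll":[0,0,0,0,0,0,0,0,0,0]}' 40
python3 - <<'E'
from station import ctrl
from h import *
d=ctrl.get_image("wrist")
d["img"]=np.clip(d["img"].astype(float)*2.5,0,255).astype('uint8')
crop(d,220,200,200,150,4,"pics/w5.png")
s=ctrl.get_image("scene");s["img"]=np.clip(s["img"].astype(float)*2,0,255).astype('uint8');crop(s,230,190,90,80,7,"pics/s4.png")
E
```

```text
t: 5.75
tool_pos: [0.4375, -0.0734, 0.0671]
tool_rot: [3.047, 0.764, 0.0]
contact_force: [1.1, 0.0, 0.5]
opening: 0.0396
```

View pics/w5.png

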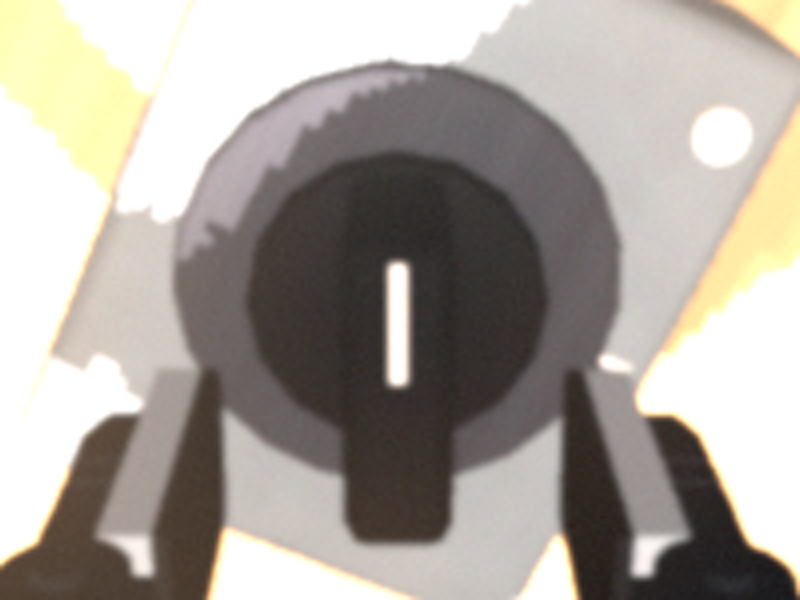

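View pics/s4.png

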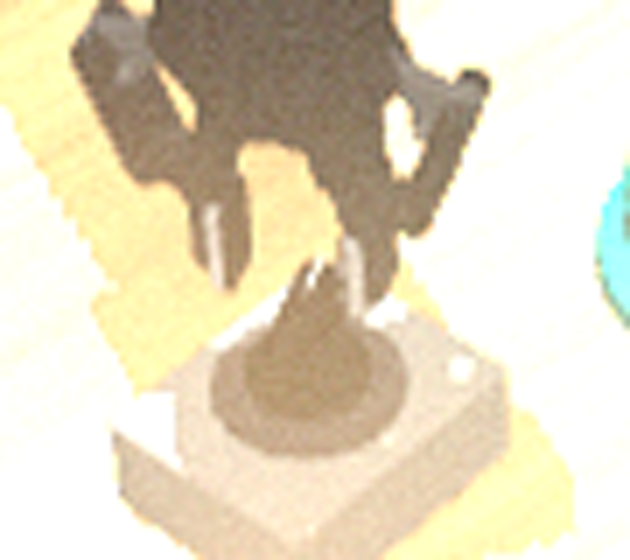

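```bash
python3 -m handwheel '{"offset":[[0,0,-0.05],[0,0,-0.1],[0,0,-0.15],[0,0,-0.2],[0,0,-0.25],[0,0,-0.3],[0,0,-0.35],[0,0,-0.4],[0,0,-0.4],[0,0,-0.4]],"roll":[0,0,0,0,0,0,0,0,0,0]}' 
python3 - <<'E'
from station import ctrl
from h import *
d=ctrl.get_image("wrist")
o=ctrl.get_obs();print(o["contact_force"]);
for L in(-.021,0,.021):
  y=np.radians(118); print([proj(d,[.4372+L*np.cos(y),-.0732+L*np.sin(y),z]) for z in (.059,.089)])
d["img"]=np.clip(d["img"].astype(float)*2.5,0,255).astype('uint8')
crop(d,220,200,200,150,4,"pics/w6.png")
s=ctrl.get_image("scene");s["img"]=np.clip(s["img"].astype(float)*2,0,255).astype('uint8');crop(s,230,190,90,80,7,"pics/s5.png")
E
```

```text
t: 6.85
tool_pos: [0.4375, -0.0734, 0.0511]
tool_rot: [-3.047, -0.764, 0.0]
contact_force: [-0.9, -0.1, -0.4]
opening: 0.0402
[0.21886535 0.2519555  0.39827284]
[(np.float64(317.8254538713673), np.float64(325.4057799879183)), (np.float64(317.80923699587373), np.float64(360.2046847012127))]
[(np.float64(317.9326669814066), np.float64(290.63991617212133)), (np.float64(317.93639844211276), np.float64(320.24024285061284))]
[(np.float64(318.0478995690788), np.float64(253.27358617118992)), (np.float64(318.0749853824747), np.float64(276.6849839009852))]
```

View pics/w6.png

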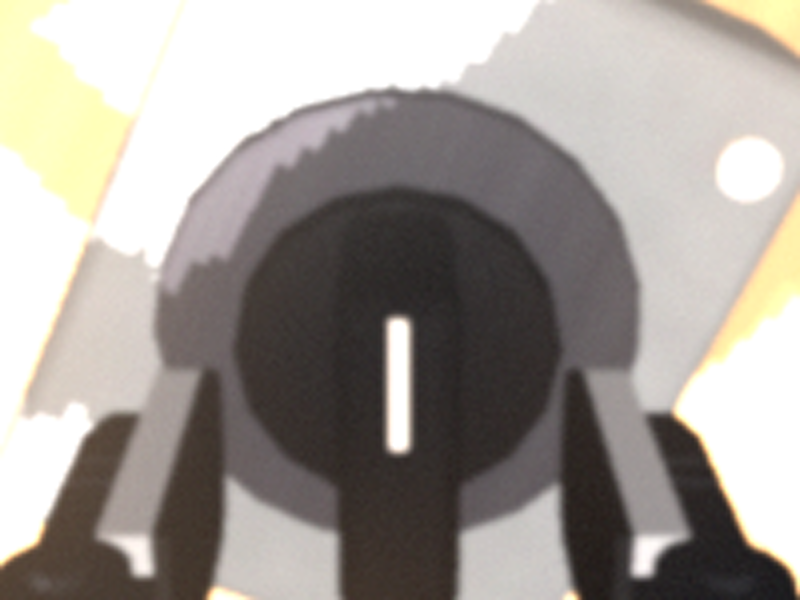

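View pics/s5.png

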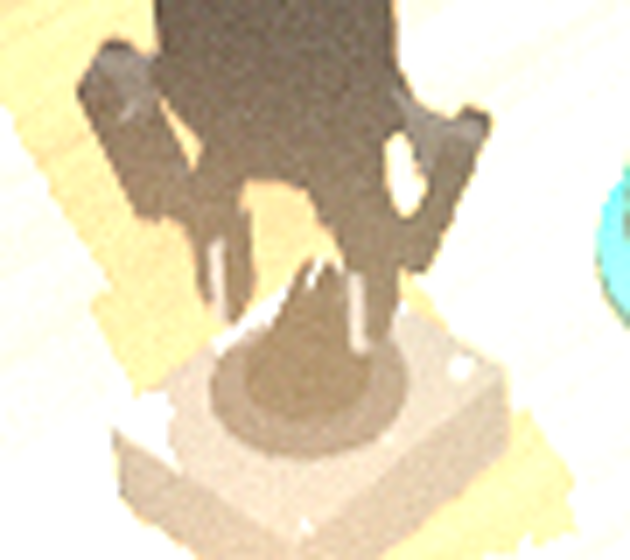

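```bash
python3 - <<'E'
from station import ctrl
from h import *
s=ctrl.get_image("scene")
for z in(.05,.06,.07,.08,.09):print(z,[proj(s,[.4375+k*.025*.88,-.0734+k*.025*.47,z]) for k in(-1,1)])
print([(230+235/7,190+320/7),(230+375/7,190+350/7)])
E
python3 -m handwheel '{"offset":[[0,0,-0.05],[0,0,-0.1],[0,0,-0.15],[0,0,-0.2],[0,0,-0.25],[0,0,-0.25],[0,0,-0.25],[0,0,-0.25],[0,0,-0.25],[0,0,-0.25]],"roll":[0,0,0,0,0,0,0,0,0,0]}' 
python3 -m handwheel '{"offset":[[0,0,0],[0,0,0],[0,0,0],[0,0,0],[0,0,0],[0,0,0],[0,0,0],[0,0,0],[0,0,0],[0,0,0]],"roll":[0,0,0,0,0,0,0,0,0,0]}' 0 30
python3 - <<'E'
from station import ctrl
from h import *
d=ctrl.get_image("wrist")
o=ctrl.get_obs();print(o["contact_force"],o["wrist_torque"]);
d["img"]=np.clip(d["img"].astype(float)*2.5,0,255).astype('uint8')
crop(d,220,200,200,150,4,"pics/w7.png")
E
```

```text
0.05 [(np.float64(263.7587835719234), np.float64(241.8570649725249)), (np.float64(283.3442195900536), np.float64(245.90078034884712))]
0.06 [(np.float64(263.4681474184358), np.float64(238.92388078431568)), (np.float64(283.16078461342823), np.float64(242.96948856398654))]
0.07 [(np.float64(263.17427364453863), np.float64(235.95802159377465)), (np.float64(282.97529173679436), np.float64(240.0053115273602))]
0.08 [(np.float64(262.8771078476873), np.float64(232.95893835467558)), (np.float64(282.78770613439104), np.float64(237.00769272314616))]
0.09 [(np.float64(262.57659439961935), np.float64(229.92606965049055)), (np.float64(282.59799219019294), np.float64(233.9760630070918))]
[(263.57142857142856, 235.71428571428572), (283.57142857142856, 240.0)]
t: 8.0
tool_pos: [0.4376, -0.0734, 0.0412]
tool_rot: [3.047, 0.764, 0.0]
contact_force: [0.6, -1.0, 0.1]
opening: 0.0402
t: 9.0
tool_pos: [0.4381, -0.0732, 0.0413]
tool_rot: [-3.047, -0.764, -0.002]
contact_force: [4.3, 3.5, 0.2]
opening: 0.0133
[ 4.85015973  3.28440996 -0.48101345] [ 0.52977624 -0.64514614 -0.02399759]
```

View pics/w7.png

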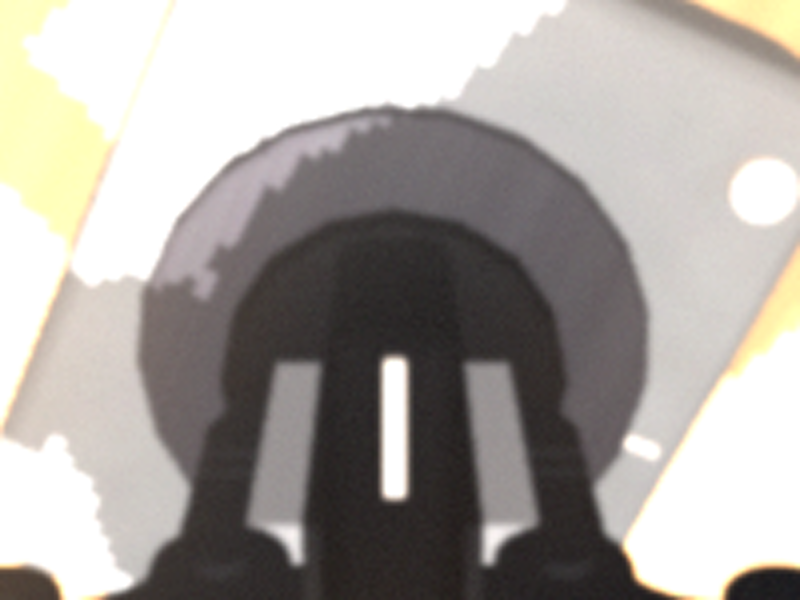

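Gripped (opening 13.3 mm). The real fingertips sit about 20 mm above the reported TCP, so I'll allow for that at the dish. Now I'll turn the knob anticlockwise.

```bash
python3 -m handwheel '{"offset":[[0.02,0.01,0],[0.02,0.01,0],[0.02,0.01,0],[0.02,0.01,0],[0.02,0.01,0],[0.02,0.01,0],[0.02,0.01,0],[0.02,0.01,0],[0.02,0.01,0],[0.02,0.01,0]],"roll":[0.3,1.0,1.8,2.6,3.4,4.2,5.0,5.8,6.5,6.7]}'
python3 - <<'E'
from station import ctrl
from h import *
from scipy.spatial.transform import Rotation as R
o=ctrl.get_obs();print(o["contact_force"],o["wrist_torque"],o["q"][5]);M=R.from_rotvec(o["tool_rot"]).as_matrix();print("yaw x",np.degrees(np.arctan2(M[1,0],M[0,0])))
d=ctrl.get_image("wrist")
d["img"]=np.clip(d["img"].astype(float)*2.5,0,255).astype('uint8')
crop(d,220,200,200,150,4,"pics/w8.png")
E
```

```text
t: 10.05
tool_pos: [0.4387, -0.0726, 0.0413]
tool_rot: [-2.597, -1.768, -0.002]
contact_force: [3.6, 4.8, 1.6]
opening: 0.0134
[3.59124398 4.82362937 1.57156863] [ 0.64795169 -0.56345071 -0.01520022] -1.5281710441321479
yaw x 68.48891411468864
```

View pics/w8.png

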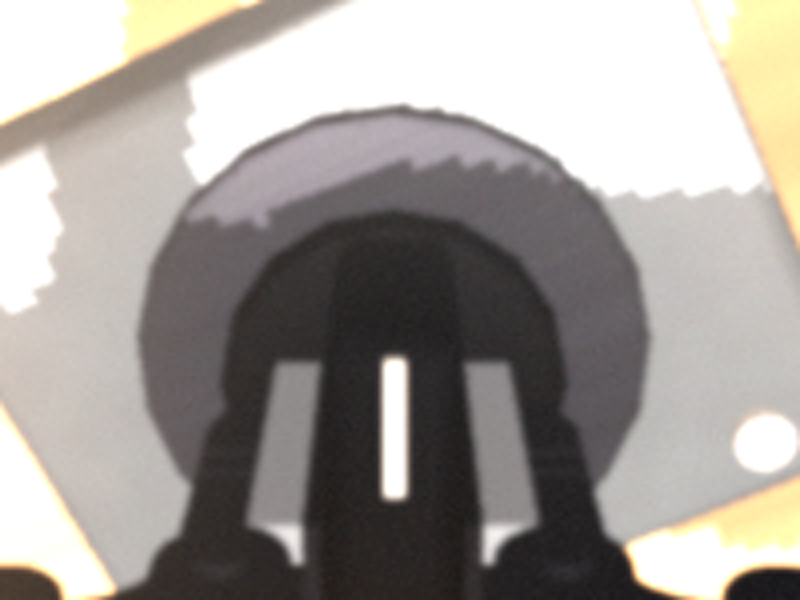

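```bash
cat > st.py <<'E'
from station import ctrl
from h import *
from scipy.spatial.transform import Rotation as R
o=ctrl.get_obs();print(o["t"],o["contact_force"].round(2),o["wrist_torque"].round(3),o["q"][5].round(3),o["opening"]);M=R.from_rotvec(o["tool_rot"]).as_matrix();print("yaw x",np.degrees(np.arctan2(M[1,0],M[0,0])),"tilt",np.degrees(np.arccos(-M[2,2])))
E
python3 -m handwheel '{"offset":[[0,0,0],[0,0,0],[0,0,0],[0,0,0],[0,0,0],[0,0,0],[0,0,0],[0,0,0],[0,0,0],[0,0,0]],"roll":[0.4,0.8,1.2,1.6,2.0,2.4,2.8,3.2,3.6,4.0]}'; python3 st.py
```

```text
t: 11.1
tool_pos: [0.4388, -0.072, 0.0413]
tool_rot: [-2.172, -2.269, -0.004]
contact_force: [3.7, 6.3, -0.3]
opening: 0.0131
11.1 [ 3.72  6.32 -0.34] [ 0.98  -0.679 -0.083] -1.947 0.013072227381053974
yaw x 92.48597679922204 tilt 0.1380640631682732
```

```bash
python3 -m handwheel '{"offset":[[0.02,0.03,0],[0.02,0.03,0],[0.02,0.03,0],[0.02,0.03,0],[0.02,0.03,0],[0.02,0.03,0],[0.02,0.03,0],[0.02,0.03,0],[0.02,0.03,0],[0.02,0.03,0]],"roll":[0.1,0.2,0.3,0.4,0.5,0.6,0.7,0.8,0.9,1.0]}'; python3 st.py
```

```text
t: 12.1
tool_pos: [0.4393, -0.0719, 0.0414]
tool_rot: [2.055, 2.376, 0.001]
contact_force: [-1.5, 2.0, 5.2]
opening: 0.0132
12.1 [-1.5   2.03  5.17] [ 0.225  0.095 -1.186] -2.045 0.013186175491105945
yaw x 98.26486987217918 tilt 0.03817296552204144
```

Wrist torque has risen to -1.2 N m, so the knob is against its stop. I'll release, rise and check.

```bash
python3 -m handwheel '{"offset":[[0,0,0],[0,0,0],[0,0,0],[0,0,0],[0,0,0],[0,0,0],[0,0,0],[0,0,0],[0,0,0],[0,0,0]],"roll":[0,0,0,0,0,0,0,0,0,0]}' 50 30
python3 -m handwheel '{"offset":[[0,0,0.3],[0,0,0.8],[0,0,1.4],[0,0,2.0],[0,0,2.6],[0,0,3.2],[0,0,3.6],[0,0,3.9],[0,0,4.1],[0,0,4.1]],"roll":[0,0,0,0,0,0,0,0,0,0]}' 
python3 st.py
python3 - <<'E'
from station import ctrl
from h import *
d=ctrl.get_image("wrist")
b=[.4375,-.0732]
for a in (180,184,188):
  y=np.radians(a); print(a,[proj(d,[b[0]+L*np.cos(y),b[1]+L*np.sin(y),.089]) for L in(0,.021)])
d["img"]=np.clip(d["img"].astype(float)*2.5,0,255).astype('uint8')
crop(d,260,160,130,110,6,"pics/w9.png")
E
```

```text
t: 13.1
tool_pos: [0.4392, -0.0718, 0.0411]
tool_rot: [2.054, 2.377, 0.0]
contact_force: [-0.0, 0.9, 0.8]
opening: 0.0498
t: 14.1
tool_pos: [0.4395, -0.0719, 0.206]
tool_rot: [2.053, 2.376, 0.001]
contact_force: [0.1, -0.4, 0.2]
opening: 0.05
14.1 [ 0.14 -0.42  0.22] [0.015 0.007 0.014] -2.046 0.05000763221359026
yaw x 98.342442953031 tilt 0.07794249075266628
180 [(np.float64(316.6150274737492), np.float64(226.94670968934378)), (np.float64(320.1111825133496), np.float64(203.74147053973294))]
184 [(np.float64(316.6150274737492), np.float64(226.94670968934378)), (np.float64(318.4295426917061), np.float64(203.55628434843925))]
188 [(np.float64(316.6150274737492), np.float64(226.94670968934378)), (np.float64(316.73848318699635), np.float64(203.48753385990778))]
```

View pics/w9.png

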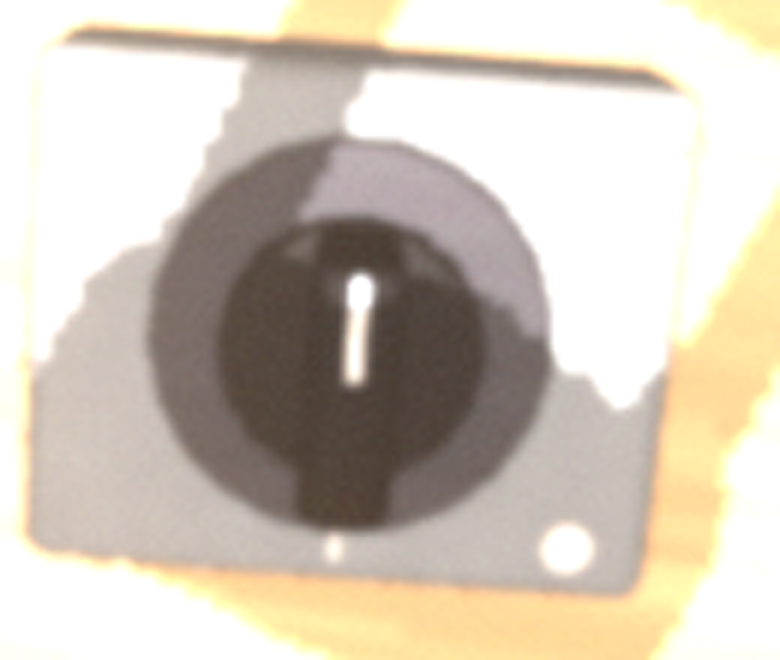

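Knob bar is now square with the box and in line with its zero mark (crop (335,547)), so it is at the stop. On to the dish.

```bash
python3 -m handwheel '{"offset":[[0.1,0.1,0],[0.4,0.2,0],[0.8,0.4,0],[1.2,0.6,0],[1.6,0.9,0],[2.0,1.1,0],[2.4,1.3,0],[2.8,1.5,0],[3.2,1.7,0],[3.6,1.95,0]],"roll":[-0.3,-1.1,-2.0,-3.0,-4.0,-5.0,-6.0,-7.0,-8.0,-9.0]}'
python3 -m handwheel '{"offset":[[0.4,0.2,0],[0.8,0.4,0],[1.2,0.7,0],[1.6,0.9,0],[2.0,1.1,0],[2.2,1.2,0],[2.4,1.3,0],[2.48,1.35,0],[2.48,1.35,0],[2.48,1.35,0]],"roll":[-1,-2,-3,-4,-5,-5.8,-6.3,-6.6,-6.7,-6.7]}'
python3 st.py
python3 - <<'E'
from station import ctrl
from h import *
d=ctrl.get_image("wrist");print(proj(d,[.6825,.0601,.165]));cv2.imwrite("pics/wa.png",d["img"][:,:,::-1]); np.save("wa.npy",d["T"])
s=ctrl.get_image("scene");crop(s,280,120,180,190,3,"pics/sa.png")
E
```

```text
t: 15.15
tool_pos: [0.5829, 0.0066, 0.2031]
tool_rot: [-2.911, -1.178, 0.005]
contact_force: [1.0, 0.2, 0.3]
opening: 0.0498
t: 16.15
tool_pos: [0.6816, 0.0602, 0.2036]
tool_rot: [-3.139, -0.114, 0.004]
contact_force: [1.5, -0.6, 0.5]
opening: 0.0499
16.15 [ 1.54 -0.58  0.47] [0.008 0.    0.035] -0.093 0.049880476525367916
yaw x 4.162566687642541 tilt 0.1400274260750743
(np.float64(319.68361219248703), np.float64(260.2814246116237))
```

View pics/wa.png

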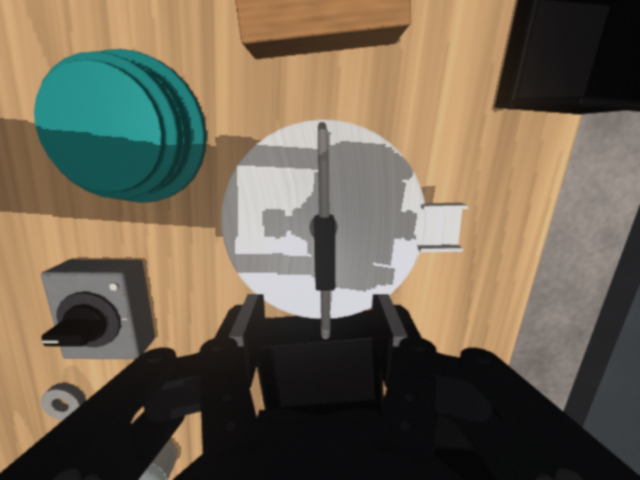

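View pics/sa.png

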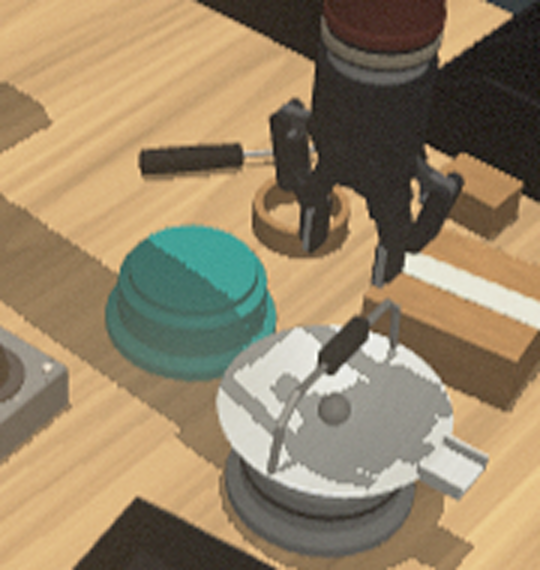

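```bash
python3 - <<'E'
from station import ctrl
from h import *
d=ctrl.get_image("wrist")
for z in(.145,.155,.165):
  print(z,[ray(d,u,v,z)[:2].round(4) for u,v in((324,219),(325,288))],ray(d,325,253,z))
for p in ((.6835,.0625),(.6855,.0635)):
  for L in(-.025,.025): print(p,L,proj(d,[p[0]-.073*L,p[1]+L,.165]),proj(d,[p[0]-.073*L,p[1]+L,.145]))
d["img"]=np.clip(d["img"].astype(float)*2,0,255).astype('uint8')
crop(d,285,110,80,240,3,"pics/wb.png")
crop(d,295,200,60,100,6,"pics/wc.png")
E
```

```text
0.145 [array([0.6841, 0.0833]), array([0.689 , 0.0304])] [0.68680905 0.05810788 0.145     ]
0.155 [array([0.6838, 0.0856]), array([0.6884, 0.0351])] [0.68634133 0.06159603 0.155     ]
0.165 [array([0.6834, 0.088 ]), array([0.6879, 0.0398])] [0.68587361 0.06508417 0.165     ]
(0.6835, 0.0625) -0.025 (np.float64(321.0163050359611), np.float64(290.784227988577)) (np.float64(320.81168584239003), np.float64(278.96025578107276))
(0.6835, 0.0625) 0.025 (np.float64(321.239589884776), np.float64(219.60387066939205)) (np.float64(321.00329990907625), np.float64(212.83051367964697))
(0.6855, 0.0635) -0.025 (np.float64(324.0363002157318), np.float64(289.65614178860255)) (np.float64(323.5992722348535), np.float64(277.9063590581897))
(0.6855, 0.0635) 0.025 (np.float64(324.47550469357697), np.float64(218.30759256512164)) (np.float64(323.9738451775468), np.float64(211.63277679849324))
```

View pics/wc.png

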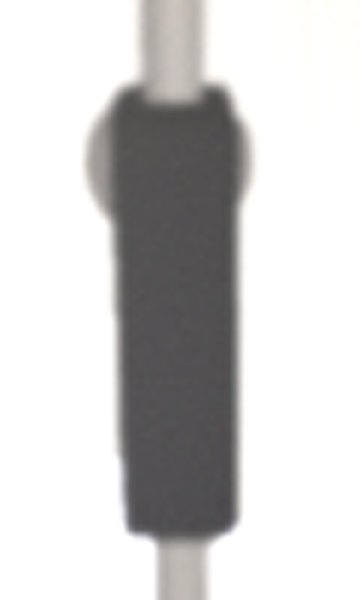

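View pics/wb.png

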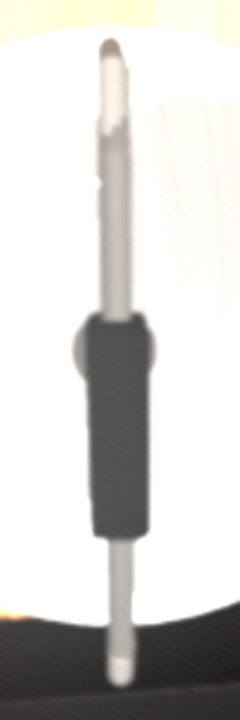

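```bash
python3 -m handwheel '{"offset":[[0.05,0.04,-0.1],[0.11,0.09,-0.4],[0.11,0.09,-0.8],[0.11,0.09,-1.2],[0.11,0.09,-1.5],[0.11,0.09,-1.8],[0.11,0.09,-2.0],[0.11,0.09,-2.2],[0.11,0.09,-2.3],[0.11,0.09,-2.3]],"roll":[0.1,0.2,0.2,0.2,0.2,0.2,0.2,0.2,0.2,0.2]}'
python3 -m handwheel '{"offset":[[0,0,0],[0,0,0],[0,0,0],[0,0,0],[0,0,0],[0,0,0],[0,0,0],[0,0,0],[0,0,0],[0,0,0]],"roll":[0,0,0,0,0,0,0,0,0,0]}' 24
python3 st.py
python3 - <<'E'
from station import ctrl
from h import *
d=ctrl.get_image("wrist");cv2.imwrite("pics/wd.png",d["img"][:,:,::-1]);d["img"]=np.clip(d["img"].astype(float)*2,0,255).astype('uint8')
crop(d,260,200,130,130,5,"pics/we.png")
s=ctrl.get_image("scene");crop(s,330,180,120,130,5,"pics/sb.png")
E
```

```text
t: 17.3
tool_pos: [0.6865, 0.0638, 0.1125]
tool_rot: [-3.138, -0.146, 0.001]
contact_force: [-0.9, -0.1, -0.2]
opening: 0.0501
t: 18.3
tool_pos: [0.6867, 0.0638, 0.1131]
tool_rot: [3.138, 0.146, -0.0]
contact_force: [0.2, -0.4, -0.0]
opening: 0.0237
18.3 [ 0.2  -0.37 -0.05] [ 0.005 -0.003 -0.004] -0.108 0.0237404891465739
yaw x 5.338179185522746 tilt 0.003061520988952605
```

View pics/we.png

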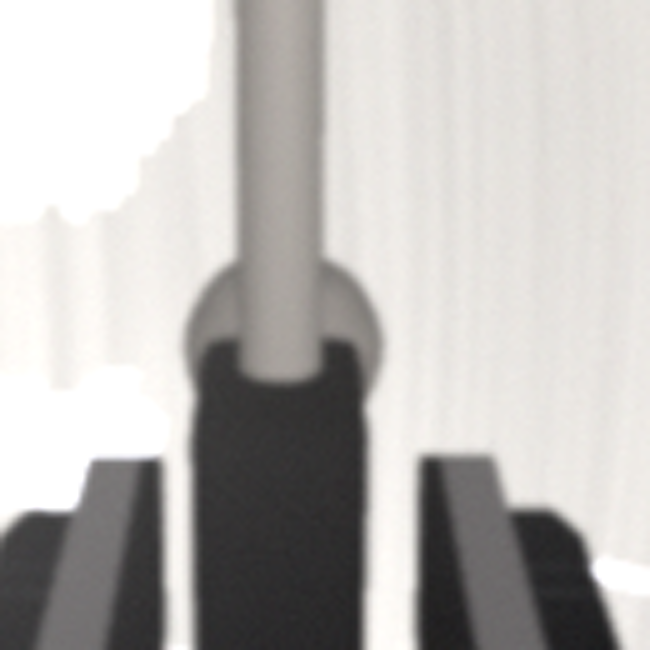

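View pics/sb.png

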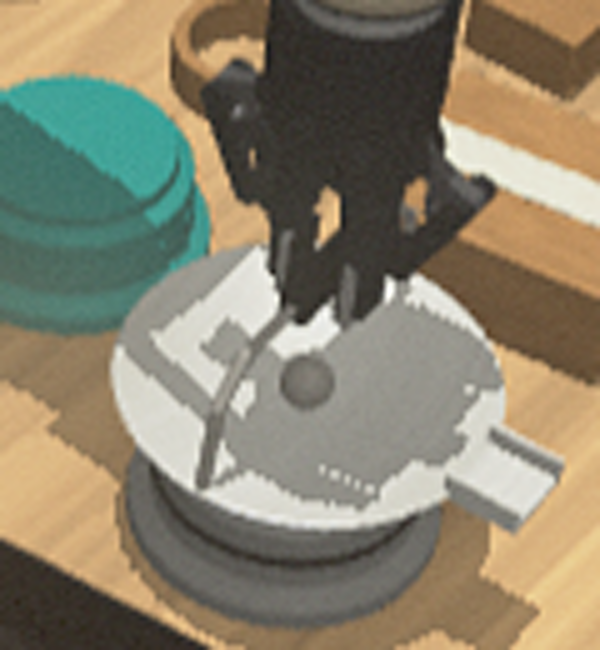

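```bash
python3 -m handwheel '{"offset":[[-0.01,0,0],[-0.02,0,0],[-0.03,0,0],[-0.03,0,0],[-0.03,0,0],[-0.03,0,0],[-0.03,0,0],[-0.03,0,0],[-0.03,0,0],[-0.03,0,0]],"roll":[0,0,0,0,0,0,0,0,0,0]}' 17 20
python3 -m handwheel '{"offset":[[0,0,0],[0,0,0],[0,0,0],[0,0,0],[0,0,0],[0,0,0],[0,0,0],[0,0,0],[0,0,0],[0,0,0]],"roll":[0,0,0,0,0,0,0,0,0,0]}' 10 40
python3 st.py
python3 - <<'E'
from station import ctrl
from h import *
d=ctrl.get_image("wrist");d["img"]=np.clip(d["img"].astype(float)*2,0,255).astype('uint8')
crop(d,260,200,130,130,5,"pics/wf.png")
E
```

```text
t: 19.4
tool_pos: [0.6855, 0.0638, 0.1131]
tool_rot: [-3.138, -0.146, 0.0]
contact_force: [-0.1, -0.3, -0.5]
opening: 0.0168
t: 20.4
tool_pos: [0.6857, 0.0638, 0.1133]
tool_rot: [-3.138, -0.146, -0.001]
contact_force: [2.3, 0.7, -0.0]
opening: 0.0135
20.4 [ 2.27  0.74 -0.04] [ 0.069 -0.481  0.017] -0.108 0.013488886786542788
yaw x 5.339577166161319 tilt 0.029393074502772266
```

View pics/wf.png

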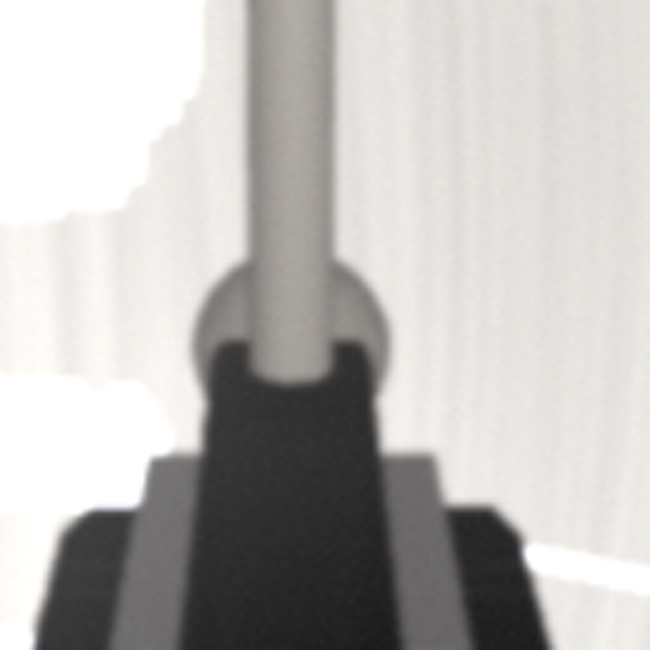

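```bash
python3 -m handwheel '{"offset":[[0,0,0],[0,0,0],[0,0,0],[0,0,0.02],[0,0,0.05],[0,0,0.1],[0,0,0.16],[0,0,0.22],[0,0,0.28],[0,0,0.34]],"roll":[0,0,0,0,0,0,0,0,0,0]}' 10 60
python3 -m handwheel '{"offset":[[0,0,0.08],[0,0,0.18],[0,0,0.3],[0,0,0.45],[0,0,0.6],[0,0,0.75],[0,0,0.9],[0,0,1.02],[0,0,1.1],[0,0,1.15]],"roll":[0,0,0,0,0,0,0,0,0,0]}'
python3 st.py
python3 - <<'E'
from station import ctrl
from h import *
d=ctrl.get_image("wrist");cv2.imwrite("pics/wg.png",d["img"][:,:,::-1])
s=ctrl.get_image("scene");crop(s,310,140,150,170,4,"pics/sc.png")
E
```

```text
t: 21.45
tool_pos: [0.6855, 0.0638, 0.1269]
tool_rot: [3.138, 0.146, -0.0]
contact_force: [-0.8, -0.4, -3.4]
opening: 0.0129
t: 22.45
tool_pos: [0.6856, 0.0638, 0.1732]
tool_rot: [3.138, 0.146, 0.001]
contact_force: [0.6, 0.9, -3.5]
opening: 0.0129
22.45 [ 0.56  0.89 -3.5 ] [-0.054  0.044  0.01 ] -0.108 0.012912479320339653
yaw x 5.339690034919849 tilt 0.023394633999151107
```

View pics/wg.png

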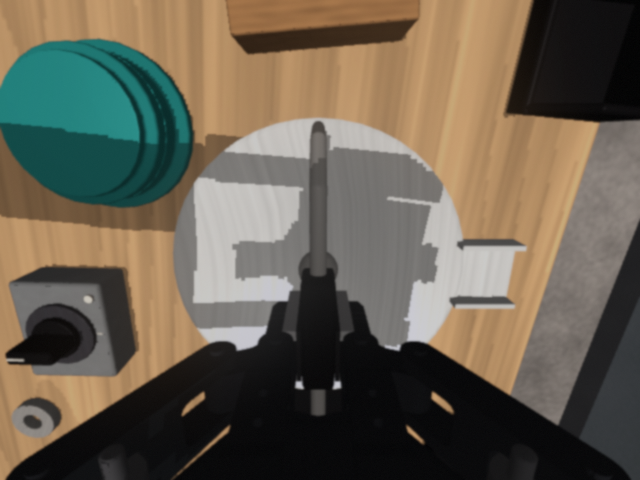

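View pics/sc.png

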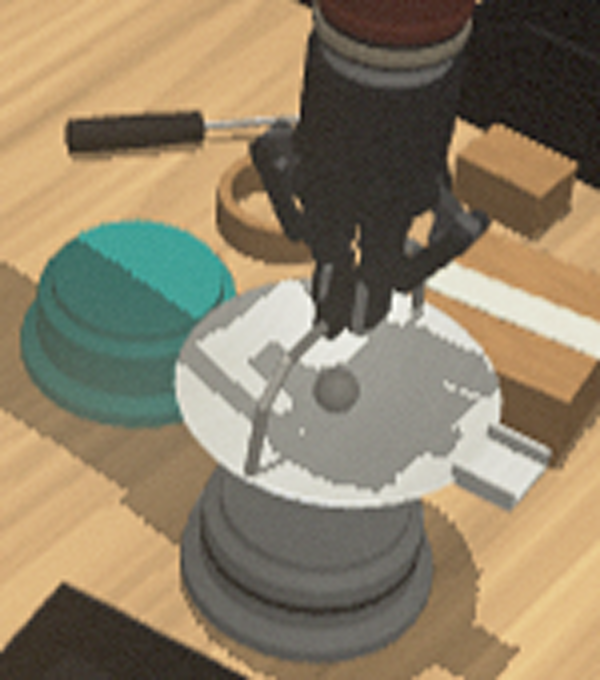

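```bash
python3 -m handwheel '{"offset":[[0,0,0],[0,0,0],[0,0,0],[0,0,0],[0,0,0],[0,0,0],[0,0,0],[0,0,0],[0,0,0],[0,0,0]],"roll":[-0.05,-0.15,-0.3,-0.5,-0.8,-1.15,-1.55,-2.0,-2.5,-3.0]}'
python3 -m handwheel '{"offset":[[0,0,0],[0,0,0],[0,0,0],[0,0,0],[0,0,0],[0,0,0],[0,0,0],[0,0,0],[0,0,0],[0,0,0]],"roll":[-0.55,-1.1,-1.7,-2.3,-2.9,-3.5,-4.1,-4.7,-5.3,-5.9]}'
python3 -m handwheel '{"offset":[[0,0,0],[0,0,0],[0,0,0],[0,0,0],[0,0,0],[0,0,0],[0,0,0],[0,0,0],[0,0,0],[0,0,0]],"roll":[-0.6,-1.2,-1.8,-2.4,-2.95,-3.5,-4.0,-4.5,-4.95,-5.35]}'
python3 -m handwheel '{"offset":[[0,0,0],[0,0,0],[0,0,0],[0,0,0],[0,0,0],[0,0,0],[0,0,0],[0,0,0],[0,0,0],[0,0,0]],"roll":[-0.35,-0.65,-0.85,-1.0,-1.1,-1.15,-1.15,-1.15,-1.15,-1.15]}'
python3 st.py
python3 - <<'E'
from station import ctrl
from h import *
d=ctrl.get_image("wrist");cv2.imwrite("pics/wh.png",d["img"][:,:,::-1])
s=ctrl.get_image("scene");crop(s,260,140,190,190,3,"pics/sd.png")
s=ctrl.get_image("top");crop(s,160,90,260,240,3,"pics/td.png")
E
```

```text
t: 23.55
tool_pos: [0.6855, 0.0638, 0.1726]
tool_rot: [3.122, -0.351, -0.0]
contact_force: [-0.4, -0.3, -3.6]
opening: 0.013
t: 24.55
tool_pos: [0.6855, 0.0638, 0.1726]
tool_rot: [2.867, -1.284, -0.0]
contact_force: [-1.2, 0.0, -4.2]
opening: 0.013
t: 25.55
tool_pos: [0.6855, 0.0638, 0.1726]
tool_rot: [2.401, -2.026, -0.0]
contact_force: [0.1, -0.3, -4.1]
opening: 0.0127
t: 26.55
tool_pos: [0.6855, 0.0638, 0.1727]
tool_rot: [-2.278, 2.164, -0.0]
contact_force: [0.3, -0.0, -2.7]
opening: 0.0132
26.55 [ 0.35 -0.04 -2.65] [ 0.006 -0.02  -0.036] 1.504 0.01315961660754782
yaw x -87.05877717212222 tilt 0.0018944844755963166
```

View pics/wh.png

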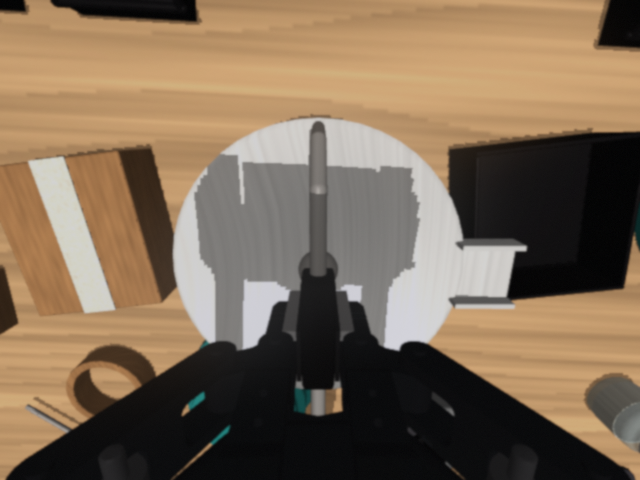

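View pics/sd.png

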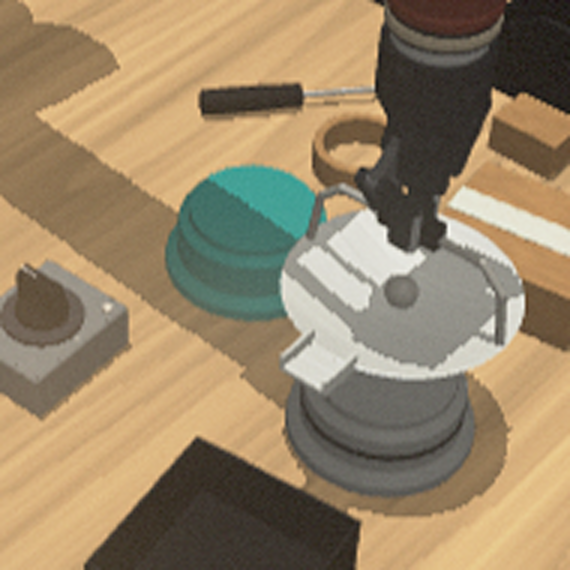

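View pics/td.png

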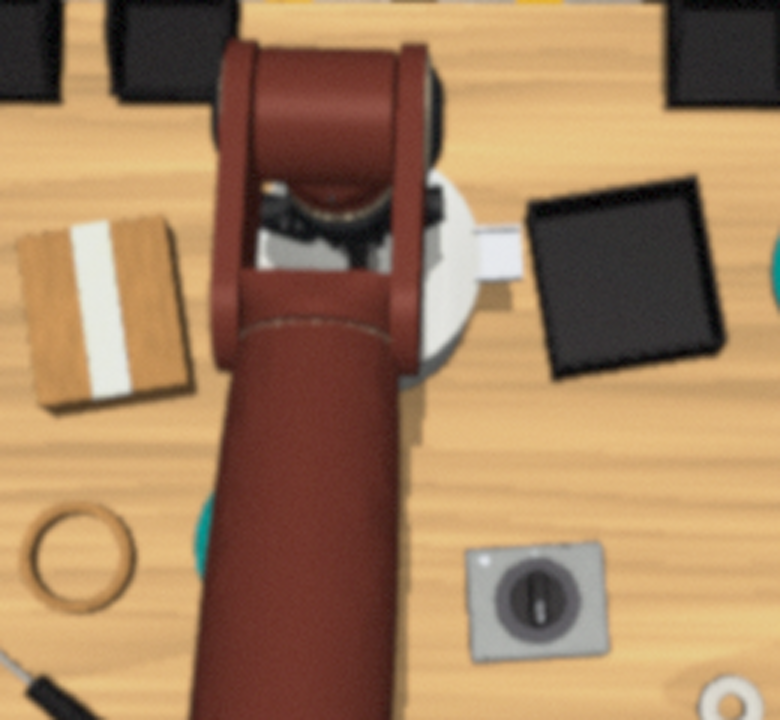

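The dish is held about 60 mm up, level, with the ball at mid-dish (scene crop (402,290)). The lip is on a line at about -87°, which passes within a few mm of the measured tote centre. In the top view the knob is still at its stop. One more second to settle, then I'll hand in.

```bash
python3 -m handwheel '{"offset":[[0,0,0],[0,0,0],[0,0,0],[0,0,0],[0,0,0],[0,0,0],[0,0,0],[0,0,0],[0,0,0],[0,0,0]],"roll":[0,0,0,0,0,0,0,0,0,0]}'
python3 st.py; python3 -c "
from station import ctrl
print(ctrl.finish_job())"
```

```text
t: 27.7
tool_pos: [0.6855, 0.0638, 0.1727]
tool_rot: [2.278, -2.164, -0.0]
contact_force: [-0.1, -0.2, -4.0]
opening: 0.0129
27.7 [-0.08 -0.18 -3.96] [ 0.008 -0.017 -0.025] 1.504 0.012898550263649574
yaw x -87.05979566025361 tilt 0.0015053135907431533
the job is handed in; nothing more can be done
None
```

I turned the knob anticlockwise to its end stop and lifted the dish straight up by its handle. I then turned it clockwise so the lip points at the tote, and handed the job in at 27.7 s while holding the dish still. The hand-in gives no verdict.

**Last checks:**
- **Knob:** the wrist torque rose to about 1.2 N m at the stop. After release the bar was square with the controller box and in line with its mark, and it still was in the final top view.
- **Dish:** lifted about 60 mm, which puts the handle centre near 0.215 m. The tool tilt is about 0°, the load on the wrist is 4 N, and the fingers grip at 13 mm.
- **Lip:** it points along about -87°, and that line passes within a few mm of the tote centre I measured.
- **Ball:** in the middle of the dish in the scene view.
- **Bystanders:** I saw no sign that any of them moved, but I did not measure their positions again.

**What failed or disagreed:**
- **First grip missed:** the gripper closed on nothing above the knob, because the visible fingertips sit about 20 mm higher than the reported TCP. I found this in the pictures, gripped lower on the second try, and allowed for it at the dish.
- **Cameras:** the top and wrist cameras disagreed by 3–5 mm at the dish handle. I used the wrist camera, and the grips that followed fitted it.

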